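Clip an adapter board into the spring board holder

TASK

Clip the green adapter board, components up, into the spring board holder: put either end of it under the hood of the sprung jaw and push that jaw back, lower the other end inside the fixed stop, and let go so that the spring seats it. It should end level on both ledges, held lengthwise between jaw and stop, roughly in the middle of their width.

Things in the scene. Friction and masses are not known exactly. Their poses are not given: they have to be found in the camera images.
- board_centre (a point): Centre of the green adapter board's plate: 50 mm wide (x), 160 long (y), 2 thick (z up), on four 5 mm pillars, 6 mm thick, at x +-19, y +-73 mm; this point starts 6 mm above the bench. About 100 g. Black headers at x +12, y +-36, 8 x 56 mm, top 10 mm over this point. Grip its black finned heat sink: 24 (x) x 40 (y) x 24 high, middle 24 mm straight over this point, above the headers.
- holder_seat (a point): On the fixed grey and metal board holder (255 mm long, 76 wide, y along it, z up): where the plate's centre lies when the board is seated, 36 mm above the bench. Ledges 70 mm wide, tops 6 mm under this point, carry the pillars. At -y the fixed stop: face 80 mm from here, 14 mm above its ledge, open above; ledge 32 mm deep. Between the ledges all is below 25 mm above the bench.
- sprung_face (a point): On the sprung jaw's upright face, which looks to the holder's -y; mid-width, 36 mm above the bench; axes as the holder's; moves with the jaw. The jaw's ledge reaches 28 mm out to -y, top 30 mm above the bench. A hood overhangs the face by 8 mm, underside 18 mm above the ledge; its turned-up lip reaches 8 mm farther out and up to 58 mm above the bench. Open at the sides.
- sprung_jaw (a joint): How far the sprung jaw is pushed back towards the holder's +y, m: 0 at rest (its face 150 mm from the fixed stop's face), 0.010 with the 160 mm board seated, 0.030 at the end of its travel. Its spring pushes with 4.2 N at 0, 5.4 N at 0.010, 7.8 N at 0.030.

How it is judged:
By the outcome, as a careful person would: the job done as asked, in the order asked, and still so for the second after the job is handed in, with the robot touching nothing.
It also fails if it takes over 40 s, if anything falls off the work surface, if the arm or the gripper's body presses on something with over 40 N, if the wrist force passes 120 N, or if a joint passes its speed limit or range.

ROBOT

A 7-joint arm with a two-finger parallel gripper is mounted at the origin on a cart in front of the work surface, level with it; the furniture and walls round the work are solid. World frame = base frame: x ahead of the robot, y to its left, z up, the work surface at z = 0. Lengths are in mm, angles in degrees, forces in N, time in s.
With the tool pointing down it reaches from about 425 to 925 mm from the base axis. Payload 6.8 kg.
Tool frame: the origin (TCP) lies between the finger pads; the fingertips stand ahead of it and the grasp point (between the pads) lies 5 mm behind it (tip_reach is the z of the fingertips in the tool frame, in mm); z points along the fingers, y is the direction in which the jaws open and shut (so a half turn about z gives the same grasp; the last joint's range is limited). The gripper opens to 85 mm and grips with 20 to 120 N. Pads are 22 mm wide; open, the fingers measure 114 mm over their backs; the gripper's body (76 mm by 85 mm) begins 54 mm behind the grasp point. The pads swing forward as they close: fully open they stand 13 mm farther back than shut.
Start: joints at [60.269, 27.33, 1.283, 89.118, -0.659, 63.558, -4.761], TCP at [269.567, -618.854, 245.308] pointing down, gripper open.
Joint ranges: [-169.35, 169.35], [-19.33, 120.38], [-80.79, 83.38], [13.8, 139.57], [-78.32, 258.32], [9.67, 109.79], [-169.56, 169.56]. Speed limits (degrees/s): [136.94, 136.94, 180, 180, 180, 180, 180].

INTERFACE

Orientations are given as [roll, pitch, yaw] about the fixed x, y, z axes, in that order (R = Rz(yaw) Ry(pitch) Rx(roll)).
In Python, from station import observe, capture, camera_model, hand_in, tip_reach gives the robot as it stands. The module is installed in compiled form; this text tells all that it offers.
- The arm moves only by the tool servo_tool, never from a script. Its argument "rows" is a list of rows, each a list of 4 numbers: the shift along the tool's x, y, z scaled (see below), then the turn about the tool's z scaled (see below). In form: [[tx, ty, tz, roll], ...]. A call has 1 to 10 rows; each row is the pose to reach, as a shift and turn from the pose measured when the call began, along the tool's axes at that moment; what a row does not reach only later rows make up. The controller multiplies each number of a shift by 0.4 m and each number of a turn by 90 degrees. A row lasts 1/10 s, in which the tool goes at most 50 mm and 8.59 degrees, less where a joint would pass 70% of its speed; a pose out of reach is approached as far as the arm can. A call with a number of a shift or a turn outside -1 to 1 is refused whole. A call with a gripper value outside its range is refused whole. "fingers" is the opening, from -1 (shut) to 1 (fully open), set as the call begins (left out, the last holds). The fingers move at their own pace and stop on an object; "squeeze" is the grip in N (left out, the last holds). Time passes only in rows, so rows that repeat a pose let the fingers close. It gives the time, the measured TCP pose, the force and the opening at its end, in the units of the state.
- observe(): the state, without advancing time (a new reading comes with each control period).
- capture(name): name is "scene" or "side" or "wrist"; returns (picture, depth): 420x560x3 uint8, blue, green, red; 420x560 float32, mm along the optical axis (not along the pixel's ray), 0 where there is no reading.
- camera_model(name): a dict with "fovy" (degrees; the focal length in pixels is half the picture's height over the tangent of half this angle, whatever the lens; pixels are square), "cx", "cy" (the principal point, pixels), "R" (3x3) and "t" (3): a world point X has camera coordinates R X + t; the wrist camera has in their place "tool_from_camera" (4x4, takes a point from camera to tool coordinates, whose origin is the TCP and whose axes are the flange's). Camera axes: x right, y down, z forward; pixel columns grow to the right and rows downward; lengths in mm; the calibration is good to about 2 mm. A picture is of the moment at which its call begins: read the wrist's pose just before it. camera_model takes no time and is no camera call.
- hand_in(): hands the job in, once; it reports no verdict.
The state is a dict: "t": time; "joints": joint angles; "qvel": joint speeds; "joint_efforts": joint torques, N m; "position": TCP position; "orientation": TCP orientation; "ft_force": force on the tool from outside, world axes, zero at the start; "torque": the same for the moment, N m; "grip_width": opening from 0.0 (shut) to 1.0 (fully open).
Only numpy, scipy, OpenCV 4.12 (cv2) and the standard library are available. Lean on these libraries where they do the work, as an engineer would, in place of code of your own. Each camera call takes 0.05 s, during which the arm holds its last target.

## Working session

There is one attempt and no reset: what is moved stays moved. The work goes in short steps, Python scripts to look and compute and a tool call to move; the robot and the scene stay as the last step left them, time stands still between calls to the robot, and variables do not carry over. Pictures are saved under pics/ and viewed, and the job is handed in when it is done.

Besides the shell and the picture viewer there is one more tool, called after "Request:" as name(argument=value, ...), one argument or row to a line, values as JSON. servo_tool: Moves the arm, as the interface text tells. Its arguments: {"type":"object","properties":{"rows":{"type":"array","items":{"type":"array","items":{"type":"number"}}},"fingers":{"type":"number"},"squeeze":{"type":"number"}},"required":["rows"]}

```bash
mkdir -p pics; ls; python3 - <<'E'
from station import *
import cv2,numpy as np
o=observe(); print({k:np.round(v,3).tolist() for k,v in o.items()}); print(tip_reach)
for n in ["scene","side","wrist"]:
    p,d=capture(n); cv2.imwrite(f"pics/{n}0.png",p); np.save(f"{n}0.npy",d); m=camera_model(n); print(n,{k:np.round(v,3).tolist() for k,v in m.items()}, (d>0).mean())
E
```

```text
pics
{'t': 0.0, 'joints': [60.271, 27.377, 1.281, 89.179, -0.659, 63.558, -4.76], 'qvel': [-0.009, 0.015, -0.011, -0.044, -0.029, -0.042, -0.12], 'joint_efforts': [-0.001, -59.645, 1.608, -28.12, 0.013, 0.009, -0.0], 'position': [269.289, -618.327, 244.308], 'orientation': [-179.894, 0.008, 23.538], 'ft_force': [0.051, 0.067, 0.112], 'torque': [-0.01, 0.024, -0.025], 'grip_width': 0.999}
14.0
scene {'fovy': 49.871, 'cx': 274.395, 'cy': 207.895, 'R': [[0.659, -0.753, -0.003], [-0.465, -0.403, -0.788], [0.592, 0.521, -0.615]], 't': [-360.368, 201.252, 652.188]} 0.9960969387755102
side {'fovy': 49.106, 'cx': 280.762, 'cy': 212.361, 'R': [[-0.977, -0.212, 0.017], [-0.124, 0.501, -0.856], [0.172, -0.839, -0.516]], 't': [427.505, 160.962, 734.178]} 0.9477125850340136
wrist {'fovy': 71.513, 'cx': 281.154, 'cy': 205.33, 'tool_from_camera': [[-0.0, -0.96, -0.279, 71.628], [1.0, -0.0, 0.0, 0.211], [-0.0, -0.279, 0.96, -128.683], [0.0, 0.0, 0.0, 1.0]]} 0.9960671768707483
```

View pics/scene0.png

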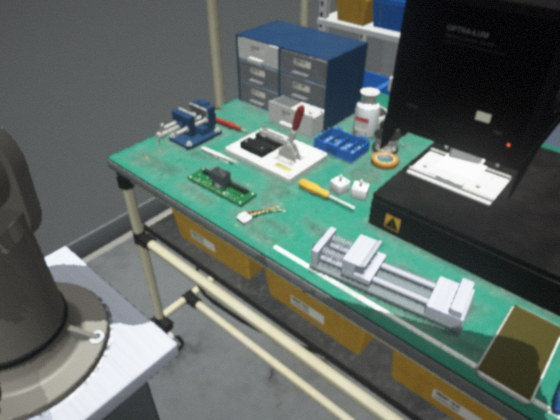

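View pics/side0.png

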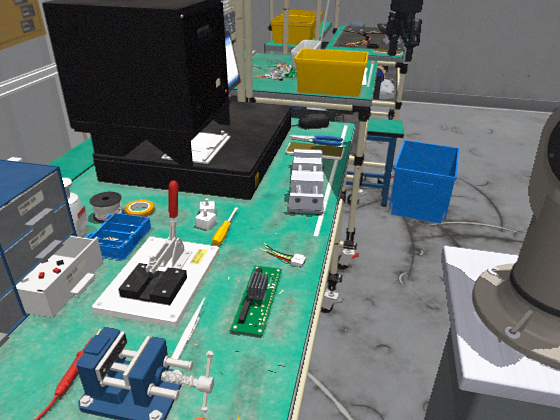

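View pics/wrist0.png

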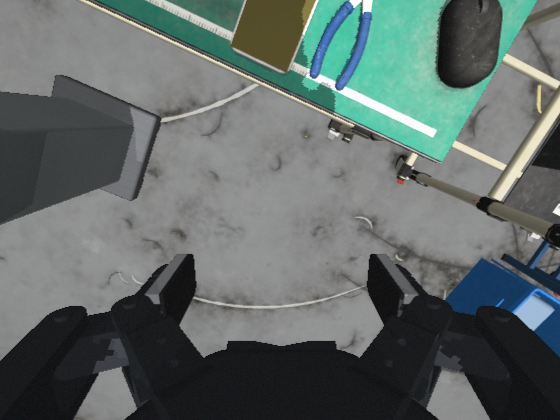

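The scene view shows the board at about (222,186) and the holder from (325,245) to (455,300). The side view shows the board at (257,300) and the holder at (306,180). Next I'll deproject these points and zoom in.

```bash
cat > h.py <<'E'
from station import *
import cv2,numpy as np
from scipy.spatial.transform import Rotation as Ro
def Twt(o):
    T=np.eye(4);T[:3,:3]=Ro.from_euler('xyz',o['orientation'],degrees=True).as_matrix();T[:3,3]=o['position'];return T
def w_from_c(n,o=None):
    m=camera_model(n)
    if n=='wrist': return Twt(o)@np.array(m['tool_from_camera'])
    T=np.eye(4);T[:3,:3]=m['R'];T[:3,3]=m['t'];return np.linalg.inv(T)
def f(n): return 210/np.tan(np.radians(camera_model(n)['fovy']/2))
def cloud(n,d,o=None):
    m=camera_model(n);F=f(n);v,u=np.mgrid[0:420,0:560]
    P=np.stack([(u-m['cx'])/F*d,(v-m['cy'])/F*d,d,np.ones_like(d)],-1)@w_from_c(n,o).T
    P=P[...,:3];P[d<=0]=np.nan;return P
def proj(n,X,o=None):
    m=camera_model(n);T=np.linalg.inv(w_from_c(n,o));X=np.atleast_2d(X);c=X@T[:3,:3].T+T[:3,3]
    return np.c_[c[:,0]/c[:,2]*f(n)+m['cx'],c[:,1]/c[:,2]*f(n)+m['cy']]
def grab(n,tag):
    o=observe();p,d=capture(n);cv2.imwrite(f'pics/{tag}.png',p);np.savez(f'{tag}.npz',p=p,d=d,pos=o['position'],ori=o['orientation']);return o,p,d
E
python3 - <<'E'
from h import *
for n,pts in [("scene",[(222,186),(190,182),(252,200),(325,245),(360,260),(452,300)]),("side",[(257,300),(306,180),(275,270),(240,330),(307,150),(306,210),(262,287)])]:
    d=np.load(n+"0.npy");P=cloud(n,d)
    for u,v in pts: print(n,u,v,np.round(P[v,u],0))
p=cv2.imread("pics/scene0.png");a=cv2.resize(p[215:340,290:490],None,fx=4,fy=4,interpolation=cv2.INTER_CUBIC);cv2.imwrite("pics/a.png",a)
p=cv2.imread("pics/side0.png");a=cv2.resize(p[135:345,215:345],None,fx=2.8,fy=2.8,interpolation=cv2.INTER_CUBIC);cv2.imwrite("pics/b.png",a)
E
```

```text
scene 222 186 [459.  70.   8.]
scene 190 182 [430. 141.   1.]
scene 252 200 [470.  -6.   2.]
scene 325 245 [ 425. -221.   38.]
scene 360 260 [ 420. -292.   52.]
scene 452 300 [ 457. -433.   32.]
side 257 300 [459.  83.   6.]
side 306 180 [ 439. -263.   53.]
side 275 270 [447.   4.   8.]
side 240 330 [466. 155.   8.]
side 307 150 [ 466. -443.   45.]
side 306 210 [ 428. -206.   11.]
side 262 287 [448.  93.  43.]
```

View pics/a.png

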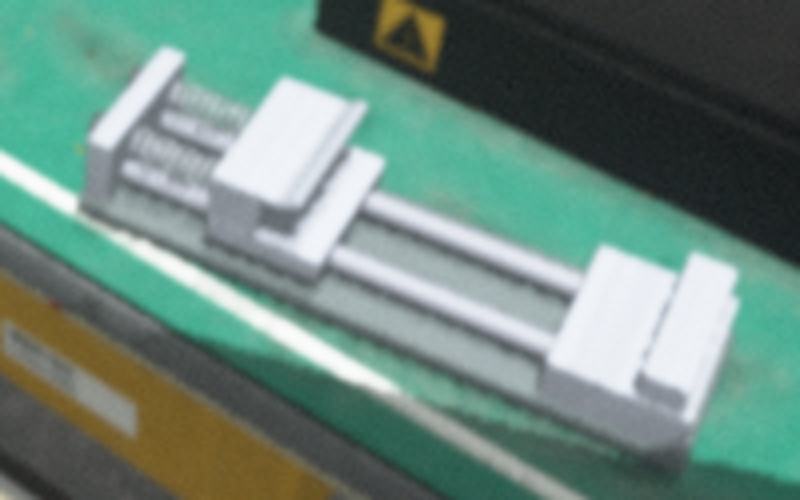

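View pics/b.png

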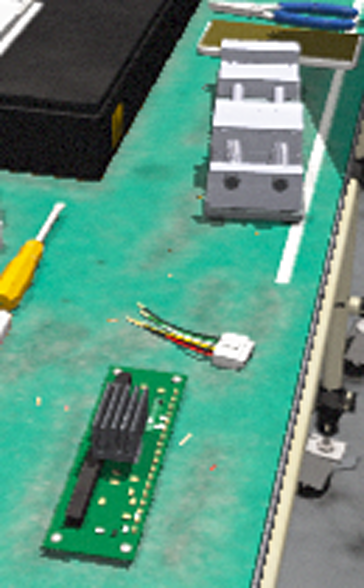

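The springs, and so the sprung jaw, are at the holder's world +y end. The fixed stop is at the -y end. Before moving I'll check the obstacles and make rough fits.

```bash
python3 - <<'E'
from h import *
A=[]
for n in ("scene","side"):
    P=cloud(n,np.load(n+"0.npy")).reshape(-1,3);A.append(P)
P=np.vstack(A);P=P[np.isfinite(P).all(1)]
# obstacle map: max z in 50mm cells
for y in range(250,-600,-50):
    r=[]
    for x in range(300,800,50):
        s=P[(P[:,0]>=x)&(P[:,0]<x+50)&(P[:,1]>=y)&(P[:,1]<y+50)]
        r.append(int(np.percentile(s[:,2],99.5)) if len(s)>3 else -999)
    print(y,r)
E
```

```text
250 [-791, 3, 3, 83, 79, 83, 83, 17, 3, 191]
200 [-791, 3, 3, 3, 14, 13, 26, 15, 3, 190]
150 [-790, 3, 8, 9, 12, 20, 20, 20, 65, 190]
100 [-790, 3, 9, 18, 14, 37, 75, 37, 65, 191]
50 [-791, 3, 43, 44, 3, 37, 75, 37, 65, 190]
0 [-999, 3, 9, 18, 3, 20, 152, 20, 31, 186]
-50 [-999, 3, 12, 8, 3, 21, 156, 20, 33, 28]
-100 [-999, 3, 7, 5, 3, 22, 19, 4, 31, 32]
-150 [-999, 3, 3, 3, 3, 19, 36, 3, 14, 15]
-200 [-999, 3, 34, 16, 3, 14, 36, 398, 398, 398]
-250 [-999, 46, 47, 47, 3, 79, 79, 398, 398, 398]
-300 [-794, 10, 56, 58, 3, 80, 80, 398, 398, 398]
-350 [-792, 3, 57, 32, 3, 80, 80, 398, 117, 101]
-400 [-792, 3, 25, 31, 3, 80, 80, 399, 399, 105]
-450 [-792, 3, 46, 46, 32, 80, 80, 381, 290, 225]
-500 [-792, 3, 45, 45, 5, 80, 80, 80, 147, 81]
-550 [-791, 11, 11, 12, 12, 79, 80, 80, 78, -999]
```

Request:
servo_tool(
  rows=[
    [0.69,-0.51,-0.04,-0.74],
    [0.69,-0.51,-0.04,-0.74],
    [0.69,-0.51,-0.04,-0.74],
    [0.69,-0.51,-0.04,-0.74],
    [0.69,-0.51,-0.04,-0.74],
    [0.69,-0.51,-0.04,-0.74],
    [0.69,-0.51,-0.04,-0.74],
    [0.69,-0.51,-0.04,-0.74],
    [0.69,-0.51,-0.04,-0.74],
    [0.69,-0.51,-0.04,-0.74],
  ],
)

```text
t: 1.15
position: [440.2, -322.2, 260.5]
orientation: [-179.9, -0.1, 89.9]
ft_force: [1.1, -1.1, -0.3]
grip_width: 1.001
```

```bash
python3 - <<'E'
from h import *
o,p,d=grab("wrist","w1")
print(o['t'],o['position'],o['orientation'],o['joints'])
E
```

```text
1.15 [ 440.18479089 -322.15786271  260.54080305] [-1.79919650e+02 -5.87678523e-02  8.98736714e+01] [ 45.39286573  15.55962427 -18.87862555 104.87051513   5.69986792
  60.58965552  24.21871267]
```

View pics/w1.png

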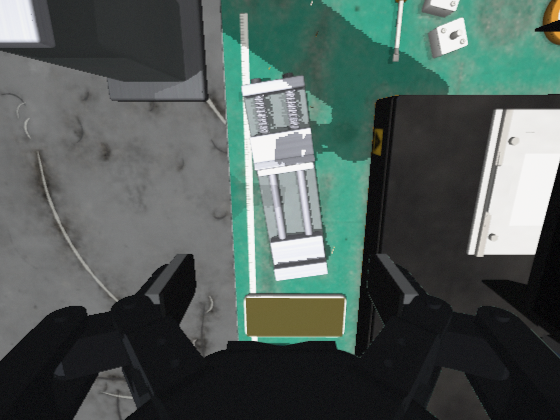

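The wrist view shows the whole holder. The end plate with the springs is at (275,85), the hood at (282,150), the fixed ledge at (298,250) and the stop at (300,270). I'll fit it from depth.

```bash
python3 - <<'E'
from h import *
z=np.load("w1.npz");o=dict(position=z['pos'],orientation=z['ori']);P=cloud("wrist",z['d'],o)
reg=P[70:285,235:335].reshape(-1,3)
reg=reg[(reg[:,2]>8)&(reg[:,0]<520)&np.isfinite(reg).all(1)]
bench=P[100:200,330:350].reshape(-1,3);print("bench z",np.nanmedian(bench[:,2]))
r=cv2.minAreaRect(reg[:,:2].astype(np.float32));print(r)
# yaw refine: fit side edges of tops z>25
bx=cv2.boxPoints(r);print(bx)
w,h=r[1];a=r[2]
c=np.array(r[0]); 
long=(bx[1]-bx[0]) if np.linalg.norm(bx[1]-bx[0])>100 else (bx[2]-bx[1])
u=long/np.linalg.norm(long); u*=np.sign(u[1]); v=np.array([u[1],-u[0]])
print("yaxis",u,"deg",np.degrees(np.arctan2(-u[0],u[1])))
s=(reg[:,:2]-c)@u;t=(reg[:,:2]-c)@v
for k in range(-132,133,3):
    m=(s>=k)&(s<k+3)
    if m.sum()>3: q=reg[m];print(k,m.sum(),"z med %.0f max %.0f"%(np.median(q[:,2]),np.percentile(q[:,2],97)),"t %.0f %.0f"%(t[m].min(),t[m].max()),end=' | ')
E
```

```text
bench z 0.2265955120315084
((448.7464904785156, -327.28814697265625), (76.04486083984375, 250.9454803466797), 8.668248176574707)
[[ 392.248   -208.97908]
 [ 430.06873 -457.05817]
 [ 505.245   -445.59723]
 [ 467.42426 -197.51813]]
yaxis [-0.15071297  0.98857754] deg 8.668246
-126 67 z med 44 max 45 t -34 38 | -123 111 z med 44 max 45 t -34 38 | -120 106 z med 44 max 45 t -37 37 | -117 111 z med 44 max 45 t -38 37 | -114 103 z med 44 max 45 t -37 38 | -111 147 z med 44 max 46 t -37 38 | -108 332 z med 36 max 44 t -35 37 | -105 108 z med 30 max 31 t -38 37 | -102 105 z med 30 max 31 t -37 37 | -99 110 z med 30 max 31 t -38 38 | -96 111 z med 30 max 32 t -38 37 | -93 105 z med 30 max 32 t -37 37 | -90 112 z med 30 max 31 t -38 37 | -87 109 z med 30 max 31 t -37 38 | -84 111 z med 30 max 31 t -37 37 | -81 121 z med 30 max 31 t -38 37 | -78 317 z med 25 max 31 t -37 37 | -75 135 z med 12 max 27 t -37 38 | -72 111 z med 12 max 25 t -38 37 | -69 106 z med 12 max 24 t -37 37 | -66 117 z med 12 max 25 t -37 37 | -63 115 z med 11 max 25 t -38 38 | -60 113 z med 12 max 25 t -37 38 | -57 114 z me
[... 1376 characters left out ...]
 54 t -37 37 | 66 155 z med 11 max 43 t -38 38 | 69 146 z med 12 max 42 t -37 38 | 72 156 z med 12 max 42 t -37 37 | 75 151 z med 12 max 42 t -38 37 | 78 159 z med 12 max 42 t -37 38 | 81 149 z med 12 max 42 t -38 37 | 84 159 z med 12 max 42 t -37 37 | 87 168 z med 12 max 42 t -38 38 | 90 151 z med 12 max 42 t -37 37 | 93 160 z med 12 max 43 t -38 37 | 96 168 z med 12 max 42 t -37 38 | 99 162 z med 12 max 42 t -38 38 | 102 169 z med 12 max 42 t -37 37 | 105 148 z med 12 max 37 t -38 38 | 108 335 z med 42 max 46 t -38 38 | 111 179 z med 45 max 47 t -35 35 | 114 189 z med 45 max 47 t -34 35 | 117 181 z med 45 max 47 t -35 34 | 120 74 z med 42 max 45 t -33 32 | 123 47 z med 41 max 43 t -23 23 |
```

```bash
python3 - <<'E'
import cv2
p=cv2.imread("pics/w1.png");cv2.imwrite("pics/w1z.png",cv2.resize(p[65:290,230:340],None,fx=2.6,fy=2.6,interpolation=cv2.INTER_CUBIC))
E
```

```text
(no output)
```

View pics/w1z.png

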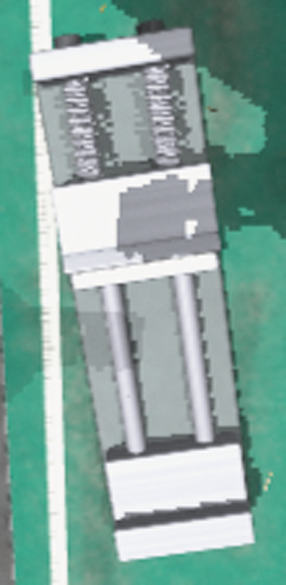

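Request:
servo_tool(
  rows=[
    [0.99,0.04,0.07,0],
    [0.99,0.04,0.07,0],
    [0.99,0.04,0.07,0],
    [0.99,0.04,0.07,0],
    [0.99,0.04,0.07,0],
    [0.99,0.04,0.07,0],
    [0.99,0.04,0.07,0],
    [0.99,0.04,0.07,0],
    [0.99,0.04,0.07,0],
    [0.99,0.04,0.07,0],
  ],
)

```text
t: 2.2
position: [457.1, 73.4, 232.7]
orientation: [-179.9, -0.1, 89.8]
ft_force: [0.1, -0.8, -0.8]
grip_width: 1.0
```

```bash
python3 - <<'E'
from h import *
o,p,d=grab("wrist","w2")
print(o['t'],o['position'],o['orientation'],o['joints'])
P=cloud("wrist",d,o)
m=(P[...,2]>4)&(P[...,2]<50)&(P[...,0]>380)&(P[...,0]<530)&(P[...,1]>-60)&(P[...,1]<200)
n,lab,st,ce=cv2.connectedComponentsWithStats(m.astype(np.uint8))
for i in range(1,n):
    if st[i,4]>500:
        q=P[lab==i];print(i,st[i],np.round(q.mean(0)), [np.round(x,2) for x in cv2.minAreaRect(q[:,:2].astype(np.float32))])
        s=q[q[:,2]>30]; 
        if len(s)>20: print(" sink",len(s),np.median(s[:,2]),cv2.minAreaRect(s[:,:2].astype(np.float32)))
        pl=q[(q[:,2]<10)];print(" plate z",np.median(pl[:,2]))
E
```

```text
2.2 [457.13300781  73.40596322 232.7073143 ] [-1.79886942e+02 -5.49919082e-02  8.97947839e+01] [ 14.93857072  11.11567528 -35.20622768 115.90155561   7.65896375
  55.30682948 -24.34999365]
1 [ 260  110   45  130 5176] [460.  82.  12.] [array([460.52,  75.69]), array([ 49.9 , 160.07]), np.float64(1.84)]
 sink 413 41.97693104007476 ((460.16290283203125, 76.06791687011719), (23.470958709716797, 40.80435562133789), 0.5048196315765381)
 plate z 6.785412265096511
```

View pics/w2.png

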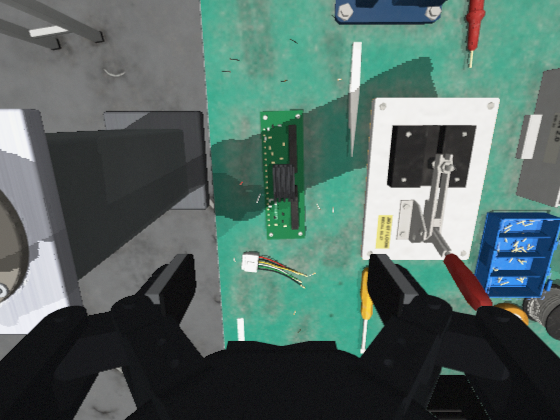

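The board measures 49.9 x 160 mm with its centre at (460.5, 75.7), yaw about +1.8°, plate top at 6.8 and sink top at 42, which matches the text. In the wrist view it runs from (270,110) to (290,238), with the sink at (285,181). I'll descend partway and check again.

Request:
servo_tool(
  rows=[
    [0.006,0.008,0.12,-0.022],
    [0.006,0.008,0.24,-0.022],
    [0.006,0.008,0.3,-0.022],
    [0.006,0.008,0.3,-0.022],
    [0.006,0.008,0.3,-0.022],
  ],
)

```text
t: 2.75
position: [460.6, 73.2, 113.1]
orientation: [-179.9, -0.0, 91.5]
ft_force: [0.3, -0.2, 0.4]
grip_width: 1.0
```

```bash
python3 - <<'E'
from h import *
o,p,d=grab("wrist","w3")
print(o['t'],o['position'],o['orientation'])
P=cloud("wrist",d,o)
m=(P[...,2]>4)&(P[...,2]<50)&(P[...,0]>380)&(P[...,0]<530)&(P[...,1]>-60)&(P[...,1]<200)
n,lab,st,ce=cv2.connectedComponentsWithStats(m.astype(np.uint8))
for i in range(1,n):
    if st[i,4]>500:
        q=P[lab==i];print(i,st[i],[np.round(x,2) for x in cv2.minAreaRect(q[:,:2].astype(np.float32))])
        s=q[q[:,2]>36]; 
        if len(s)>20: print(" sink",len(s),np.median(s[:,2]),cv2.minAreaRect(s[:,:2].astype(np.float32)))
        pl=q[(q[:,2]<10)];print(" plate z",np.median(pl[:,2]))
E
```

```text
2.75 [460.60871132  73.22146642 113.05289888] [-1.79863683e+02 -8.41923177e-03  9.14832553e+01]
1 [  247   105    66   185 11013] [array([460.47,  75.26]), array([ 50.  , 161.08]), np.float64(1.94)]
 sink 919 42.03434991248483 ((460.114501953125, 76.09002685546875), (23.541353225708008, 40.105186462402344), 2.1194300651550293)
 plate z 6.820948779454326
2 [218 306  55  29 905] [array([430.15, -39.11]), array([26.31, 52.23]), np.float64(83.22)]
 plate z 6.681966103170069
```

View pics/w3.png

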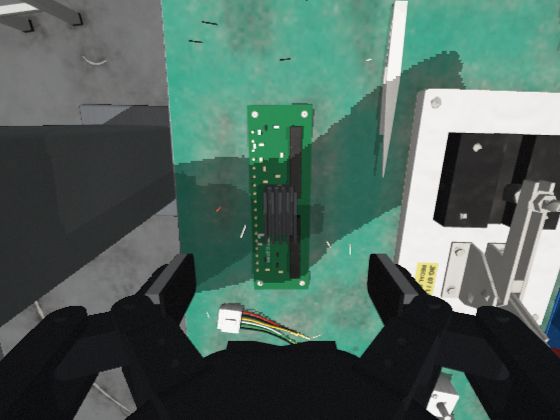

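The closer view agrees: board at (460.4,75.5), sink top at 42. Now I'll descend to TCP z 31 and grip.

Request:
servo_tool(
  rows=[
    [0.007,0.0,0.09,-0.005],
    [0.007,0.0,0.17,-0.005],
    [0.007,0.0,0.205,-0.005],
    [0.007,0.0,0.205,-0.005],
    [0.007,0.0,0.205,-0.005],
  ],
)

```text
t: 3.3
position: [462.3, 76.7, 33.2]
orientation: [179.9, -0.0, 91.9]
ft_force: [-0.3, 0.2, 0.7]
grip_width: 1.001
```

Request:
servo_tool(
  rows=[
    [0,0,0,0],
    [0,0,0,0],
    [0,0,0,0],
    [0,0,0,0],
    [0,0,0,0],
    [0,0,0,0],
    [0,0,0,0],
    [0,0,0,0],
  ],
  fingers=-1,
  squeeze=30,
)

```text
t: 4.1
position: [462.4, 76.6, 33.6]
orientation: [179.9, -0.0, 91.9]
ft_force: [-0.8, -1.2, 6.5]
grip_width: 0.277
```

```bash
python3 - <<'E'
from h import *
o,p,d=grab("side","s4")
print(o['t'],o['position'],o['orientation'],o['ft_force'],o['grip_width'])
cv2.imwrite("pics/s4z.png",cv2.resize(p[215:345,195:325],None,fx=4,fy=4,interpolation=cv2.INTER_CUBIC))
E
```

```text
4.1 [462.4079018   76.62127212  33.60268936] [ 1.79891827e+02 -1.04106332e-02  9.19326626e+01] [-0.81628231 -1.20061013  6.48236976] 0.276533432120535
```

View pics/s4z.png

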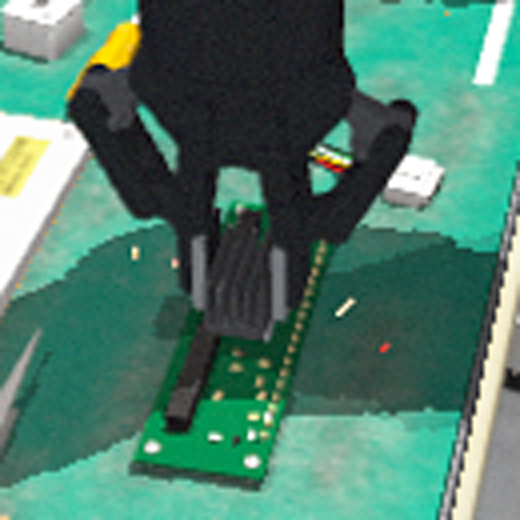

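The grip is on: width 0.277, about 23.5 mm. I'll lift and carry the board over the holder.

Request:
servo_tool(
  rows=[
    [0,0,-0.1,0],
    [0,0,-0.2,0],
    [-0.06,0,-0.3,0],
    [-0.18,0,-0.3,-0.075],
    [-0.3,-0.02,-0.3,-0.075],
    [-0.42,-0.02,-0.3,-0.075],
    [-0.54,-0.03,-0.3,-0.075],
    [-0.66,-0.04,-0.3,-0.075],
    [-0.78,-0.04,-0.3,-0.075],
    [-0.88,-0.04,-0.3,-0.075],
  ],
)

```text
t: 5.15
position: [457.1, -278.7, 153.3]
orientation: [179.9, 0.0, 98.6]
ft_force: [0.7, 0.8, -0.6]
grip_width: 0.274
```

Request:
servo_tool(
  rows=[
    [0,0,0,0],
    [0,0,0,0],
  ],
)

```text
t: 5.35
position: [456.3, -279.5, 152.8]
orientation: [180.0, -0.0, 98.4]
ft_force: [0.2, -0.0, -1.1]
grip_width: 0.273
```

```bash
python3 - <<'E'
from h import *
o,p,d=grab("wrist","w5")
print(o['t'],o['position'],o['orientation'],o['ft_force'],o['grip_width'])
P=cloud("wrist",d,o)
np.set_printoptions(suppress=True,precision=1)
T=np.linalg.inv(Twt(o));Q=P@T[:3,:3].T+T[:3,3]   # tool coords
g=(p[...,1].astype(int)>p[...,2]+20)&(Q[...,2]>10)&(Q[...,2]<45)&(abs(Q[...,0])<110)&(abs(Q[...,1])<45)
q=Q[g];print(len(q),cv2.minAreaRect(q[:,:2].astype(np.float32)),q[:,0].min(),q[:,0].max(),q[:,1].min(),q[:,1].max())
A=np.c_[q[:,:2],np.ones(len(q))];c=np.linalg.lstsq(A,q[:,2],rcond=None)[0];print("plane",c,"tilt deg",np.degrees(c[:2]))
E
```

```text
5.35 [ 456.26049894 -279.5437453   152.79410439] [ 1.79979098e+02 -2.38025346e-02  9.84178716e+01] [ 0.15909091 -0.00633706 -1.08919357] 0.2732050741554105
11540 ((4.8476104736328125, 0.8657684326171875), (50.137813568115234, 148.27273559570312), 89.95977783203125) -69.28894708380676 78.99602516671456 -24.22401688073313 25.91257996913481
plane [ 0.  -0.  26.8] tilt deg [ 0.1 -0.1]
```

View pics/w5.png

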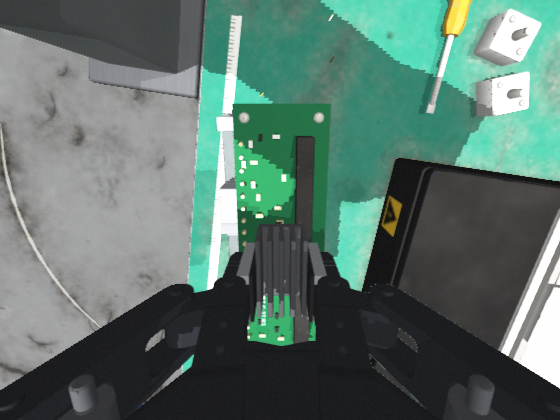

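The board is held level, with its centre at tool (-1.0, +0.85, 27.8) and yaw aligned. The arm can't tilt the tool. My plan is to press the board's -y half onto the top of the fixed stop so the board pivots in the pads and the jaw end dips. I'll go above that spot first.

Request:
servo_tool(
  rows=[
    [-0.1,-0.01,0,0],
    [-0.2,-0.03,0,0],
    [-0.282,-0.038,0.02,-0.003],
    [-0.282,-0.038,0.08,-0.003],
    [-0.282,-0.038,0.14,-0.003],
    [-0.282,-0.038,0.18,-0.003],
    [-0.282,-0.038,0.18,-0.003],
    [-0.282,-0.038,0.18,-0.003],
  ],
)

```text
t: 6.2
position: [459.3, -390.6, 81.2]
orientation: [179.9, -0.1, 98.9]
ft_force: [0.2, 0.7, -0.9]
grip_width: 0.276
```

```bash
python3 - <<'E'
from h import *
o,p,d=grab("scene","c6")
print(o['t'],o['position'],o['orientation'],o['ft_force'],o['grip_width'])
cv2.imwrite("pics/c6z.png",cv2.resize(p[180:350,290:490],None,fx=3.8,fy=3.4,interpolation=cv2.INTER_CUBIC))
o,p,d=grab("side","s6")
cv2.imwrite("pics/s6z.png",cv2.resize(p[110:230,250:360],None,fx=5,fy=5,interpolation=cv2.INTER_CUBIC))
E
```

```text
6.2 [ 459.25344799 -390.56774646   81.23463273] [ 1.79947695e+02 -6.70346790e-02  9.89489379e+01] [ 0.20509255  0.67022087 -0.8632677 ] 0.2763226943062747
```

View pics/c6z.png

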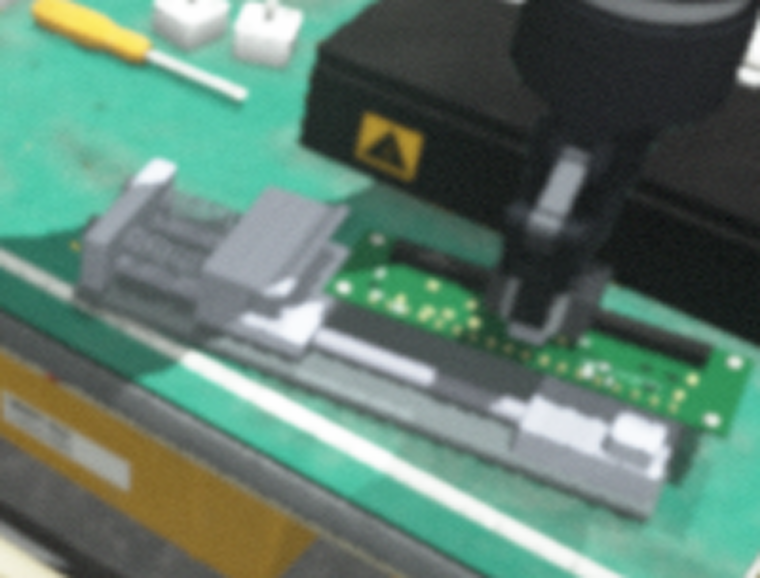

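View pics/s6z.png

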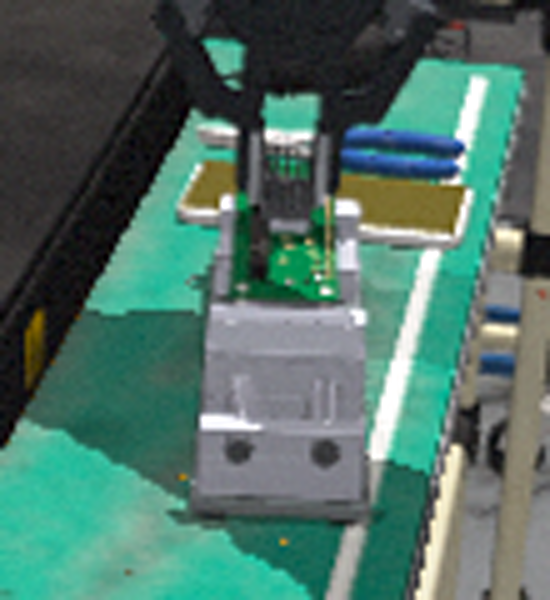

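The board is above the stop with its jaw end short of the jaw ledge. I'll press down gently with a lower squeeze.

Request:
servo_tool(
  rows=[
    [-0.006,-0.005,0.01,0],
    [-0.006,-0.005,0.018,0],
    [-0.006,-0.005,0.022,0],
    [-0.006,-0.005,0.025,0],
    [-0.006,-0.005,0.028,0],
    [-0.006,-0.005,0.031,0],
    [-0.006,-0.005,0.034,0],
  ],
  squeeze=20,
)

```text
t: 7.0
position: [457.9, -392.9, 69.6]
orientation: [179.9, -0.1, 98.9]
ft_force: [-5.4, 7.2, 11.5]
grip_width: 0.27
```

```bash
cat >> h.py <<'E'
def held(tag):
    o,p,d=grab("wrist",tag);print(round(o['t'],2),np.round(o['position'],1),np.round(o['orientation'],2),np.round(o['ft_force'],1),round(o['grip_width'],3))
    P=cloud("wrist",d,o);T=np.linalg.inv(Twt(o));Q=P@T[:3,:3].T+T[:3,3]
    g=(p[...,1].astype(int)>p[...,2]+20)&(Q[...,2]>8)&(Q[...,2]<50)&(abs(Q[...,0])<110)&(abs(Q[...,1])<45)
    n,lab,st,ce=cv2.connectedComponentsWithStats(g.astype(np.uint8));q=Q[g]
    A=np.c_[q[:,:2],np.ones(len(q))]
    for _ in range(4):
        c=np.linalg.lstsq(A,q[:,2],rcond=None)[0];k=abs(A@c-q[:,2])<2.5;A=A[k];q=q[k]
    print(len(q),"plate top tool z %.1f, slope deg x %.2f y %.2f"%(c[2],*np.degrees(np.arctan(c[:2]))),"x",np.round([q[:,0].min(),q[:,0].max()],1),"y",np.round(np.percentile(q[:,1],[.3,99.7]),1))
E
python3 -c "
from h import *
held('w7')"
```

```text
7.0 [ 457.9 -392.9   69.6] [ 1.7994e+02 -6.0000e-02  9.8920e+01] [-5.4  7.2 11.5] 0.27
10608 plate top tool z 26.5, slope deg x 3.85 y 0.00 x [-64.4  77.2] y [-23.9  25.7]
```

It pivots as planned: 3.85° tilt with the jaw end down. I'll press a little more.

Request:
servo_tool(
  rows=[
    [0,0,0.003,0],
    [0,0,0.005,0],
    [0,0,0.007,0],
    [0,0,0.007,0],
  ],
)

```text
t: 7.45
position: [457.7, -391.9, 67.5]
orientation: [180.0, -0.1, 98.9]
ft_force: [-4.1, 4.1, 10.8]
grip_width: 0.278
```

```bash
python3 -c "
from h import *
held('w8')"
```

```text
7.45 [ 457.7 -391.9   67.5] [ 1.7999e+02 -1.1000e-01  9.8940e+01] [-4.1  4.1 10.8] 0.278
11559 plate top tool z 26.3, slope deg x 6.49 y -0.45 x [-62.7  95.1] y [-32.8  25.7]
```

Tilt is now about 6°. I'll raise about 6 mm so the rear pillars clear the stop and recheck before sliding under the hood.

Request:
servo_tool(
  rows=[
    [0,0,-0.008,0.003],
    [0,0,-0.016,0.003],
    [0,0,-0.016,0.003],
    [0.02,0,-0.016,0.003],
    [0.02,0,-0.016,0.003],
  ],
  squeeze=30,
)

```text
t: 8.0
position: [456.3, -382.4, 73.6]
orientation: [-180.0, -0.2, 98.7]
ft_force: [0.3, 0.0, -0.5]
grip_width: 0.273
```

```bash
python3 - <<'E'
from h import *
held('w9')
o,p,d=grab("scene","c9")
cv2.imwrite("pics/c9z.png",cv2.resize(p[220:340,340:490],None,fx=5,fy=5,interpolation=cv2.INTER_CUBIC))
E
```

```text
8.0 [ 456.3 -382.4   73.6] [-179.98   -0.19   98.74] [ 0.3  0.  -0.5] 0.273
10811 plate top tool z 26.4, slope deg x 5.86 y 0.21 x [-62.4  76.3] y [-23.9  25.7]
```

View pics/c9z.png

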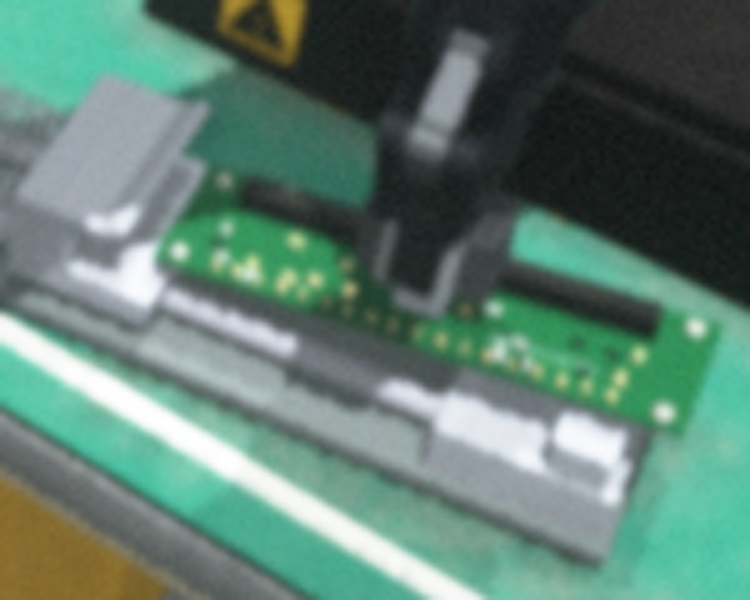

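View pics/w9.png

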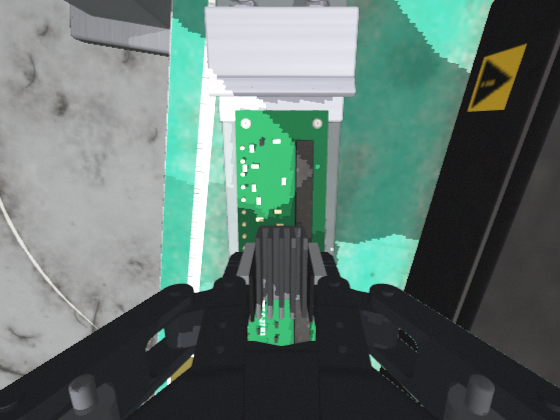

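The tilt holds at 5.9° at z 73.6, and the board lines up with the jaw: board edges at columns 235–328, jaw ledge at 222–343. From this same view I'll measure the lateral centring and the gap to the lip.

```bash
python3 - <<'E'
from h import *
z=np.load("w9.npz");o=dict(position=z['pos'],orientation=z['ori']);P=cloud("wrist",z['d'],o);T=np.linalg.inv(Twt(o));Q=P@T[:3,:3].T+T[:3,3]
for name,m in [("hood",(P[...,2]>50)&(Q[...,0]>82)&(Q[...,0]<160)&(abs(Q[...,1])<45)&(P[...,2]<62)),("jawledge",(abs(P[...,2]-30)<2)&(Q[...,0]>77)&(Q[...,0]<95)&(abs(Q[...,1])<50))]:
    q=Q[m];print(name,len(q),np.percentile(q[:,0],[.5,99.5]),np.percentile(q[:,1],[.5,99.5]),cv2.minAreaRect(q[:,:2].astype(np.float32)))
E
```

```text
hood 13482 [ 82.12863461 119.752027  ] [-33.5998836   35.15836908] ((101.19486236572266, 0.8926277160644531), (38.68585205078125, 70.31063079833984), 0.32070133090019226)
jawledge 1603 [77.05714028 83.51188191] [-33.51757568  35.33568529] ((80.3049545288086, 0.85650634765625), (69.9720230102539, 6.520257472991943), 89.98136138916016)
```

Lateral centring matches within 0.1 mm, and the lip is about 6 mm ahead of the board's end. I'll slide it under the hood up to the face.

Request:
servo_tool(
  rows=[
    [0.015,0,0,0],
    [0.03,0,0,0],
    [0.045,0,0,0],
    [0.058,0,0,0],
    [0.058,0,0,0],
  ],
)

```text
t: 8.6
position: [453.0, -360.7, 74.1]
orientation: [180.0, -0.1, 98.8]
ft_force: [0.1, -0.4, -1.8]
grip_width: 0.274
```

```bash
python3 - <<'E'
from h import *
held('w10')
E
```

```text
8.6 [ 453.  -360.7   74.1] [ 1.7999e+02 -5.0000e-02  9.8760e+01] [ 0.1 -0.4 -1.8] 0.274
3520 plate top tool z 26.3, slope deg x 5.20 y 1.48 x [-60.8  58.8] y [-23.5  25.7]
```

View pics/w10.png

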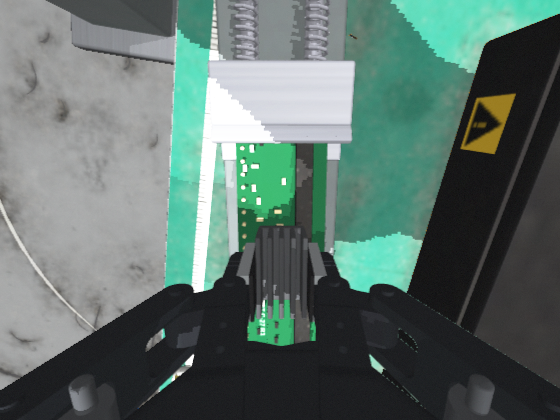

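The end is under the hood with no forces. Now I'll push the jaw back about 16 mm.

Request:
servo_tool(
  rows=[
    [0.01,0,0,0],
    [0.02,0,0,0],
    [0.03,0,0,0],
    [0.04,0,0,0],
    [0.041,0,0,0],
    [0.041,0,0,0],
  ],
)

```text
t: 9.25
position: [450.7, -346.2, 74.5]
orientation: [179.9, 0.1, 98.7]
ft_force: [1.2, -5.9, -1.3]
grip_width: 0.272
```

```bash
python3 - <<'E'
from h import *
held('w11')
z=np.load("w11.npz");o=dict(position=z['pos'],orientation=z['ori']);P=cloud("wrist",z['d'],o);T=np.linalg.inv(Twt(o));Q=P@T[:3,:3].T+T[:3,3]
m=(P[...,2]>51)&(Q[...,0]>50)&(Q[...,0]<160)&(abs(abs(Q[...,1])-28)<7)&(P[...,2]<62)
print("lip tool x",np.percentile(Q[m][:,0],.5))
u=np.array([-.1507,.9886]);print("TCP offset",(o['position'][:2]-[452.9,-354.5])@u)
o,p,d=grab("scene","c11");P=cloud("scene",d)
cv2.imwrite("pics/c11z.png",cv2.resize(p[220:340,320:470],None,fx=5,fy=5,interpolation=cv2.INTER_CUBIC))
E
```

```text
9.25 [ 450.7 -346.2   74.5] [1.7995e+02 6.0000e-02 9.8660e+01] [ 1.2 -5.9 -1.3] 0.272
3974 plate top tool z 26.3, slope deg x 5.48 y 1.52 x [-61.8  58.7] y [-23.2  25.7]
lip tool x 60.12708868809683
TCP offset 8.505306541153955
```

View pics/c11z.png

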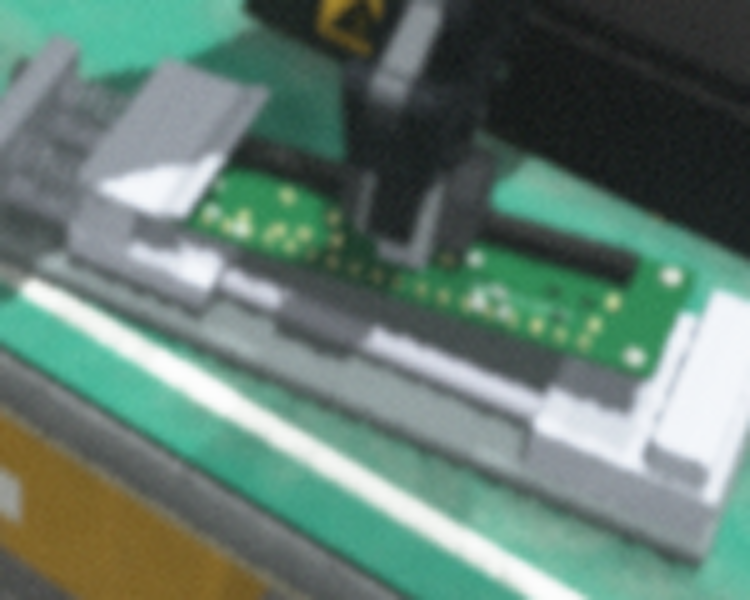

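The jaw has moved back about 14.6 mm at 5.9 N, and the rear end is about 5 mm inside the stop. I'll lower it onto both ledges.

Request:
servo_tool(
  rows=[
    [0,0,0.005,0],
    [0,0,0.01,0],
    [0,0,0.014,0],
    [0,0,0.018,0],
    [0,0,0.022,0],
    [0,0,0.025,0],
    [0,0,0.025,0],
  ],
  squeeze=20,
)

```text
t: 10.05
position: [451.7, -348.9, 66.0]
orientation: [179.8, 0.3, 98.6]
ft_force: [0.0, -6.8, 5.4]
grip_width: 0.274
```

```bash
cat > chk.py <<'E'
from h import *
import sys
t=sys.argv[1]
held('w'+t)
z=np.load(f"w{t}.npz");o=dict(position=z['pos'],orientation=z['ori']);P=cloud("wrist",z['d'],o);T=np.linalg.inv(Twt(o));Q=P@T[:3,:3].T+T[:3,3]
m=(P[...,2]>51)&(Q[...,0]>50)&(Q[...,0]<160)&(abs(abs(Q[...,1])-28)<7)&(P[...,2]<62)
u=np.array([-.1507,.9886]);off=(o['position'][:2]-[452.9,-354.5])@u
print("TCP offset",off,"lip off",np.percentile(Q[m][:,0],.5)+off)
o,p,d=grab("scene","c"+t)
cv2.imwrite(f"pics/c{t}z.png",cv2.resize(p[220:340,320:470],None,fx=5,fy=5,interpolation=cv2.INTER_CUBIC))
E
python3 chk.py 12
```

```text
10.05 [ 451.7 -348.9   66. ] [179.82   0.3   98.56] [ 0.  -6.8  5.4] 0.274
3215 plate top tool z 25.9, slope deg x 1.76 y 1.90 x [-64.6  60.6] y [-20.6  25.6]
TCP offset 5.745439485812491 lip off 67.89445807565383
```

View pics/c12z.png

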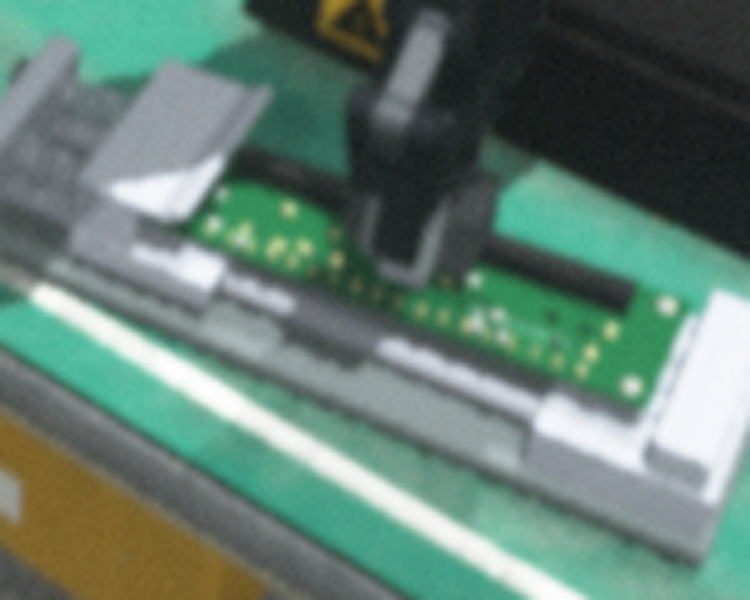

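It's inside the stop with about 2° left. I'll lower the rest of the way.

Request:
servo_tool(
  rows=[
    [0.002,0,0.003,0],
    [0.002,0,0.005,0],
    [0.002,0,0.007,0],
    [0.002,0,0.007,0],
  ],
)

```text
t: 10.55
position: [452.1, -350.6, 64.6]
orientation: [179.7, 0.5, 98.5]
ft_force: [-0.6, -6.2, 6.0]
grip_width: 0.274
```

```bash
python3 chk.py 13
```

```text
10.55 [ 452.1 -350.6   64.6] [179.74   0.51  98.46] [-0.6 -6.2  6. ] 0.274
3522 plate top tool z 25.8, slope deg x 0.55 y 1.93 x [-65.8  61.2] y [-21.   25.5]
TCP offset 4.013337111427583 lip off 66.39759692127616
```

View pics/c13z.png

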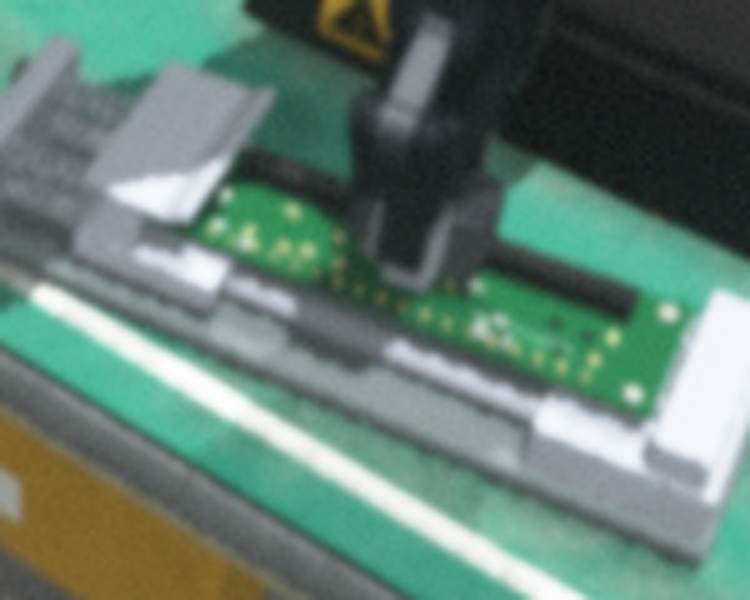

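Request:
servo_tool(
  rows=[
    [0.001,0,0.003,0],
    [0.001,0,0.006,0],
    [0.001,0,0.006,0],
  ],
)

```text
t: 10.95
position: [452.5, -352.6, 63.5]
orientation: [179.7, 0.7, 98.4]
ft_force: [-1.8, -6.5, 6.6]
grip_width: 0.276
```

```bash
python3 chk.py 14
```

```text
10.95 [ 452.5 -352.6   63.5] [179.68   0.72  98.37] [-1.8 -6.5  6.6] 0.276
3863 plate top tool z 25.7, slope deg x -0.39 y 1.67 x [-66.6  61.8] y [-22.9  25.5]
TCP offset 1.9064651986287888 lip off 64.75086397807415
```

Level, with the jaw at about 10.8 mm and the board about 1 mm from the stop. Time to let go.

Request:
servo_tool(
  rows=[
    [0,0,0,0],
    [0,0,0,0],
    [0,0,0,0],
    [0,0,0,0],
    [0,0,0,0],
    [0,0,0,0],
  ],
  fingers=0.6,
)

```text
t: 11.65
position: [452.4, -352.4, 63.4]
orientation: [179.7, 0.7, 98.4]
ft_force: [0.3, 0.1, -0.3]
grip_width: 0.8
```

Request:
servo_tool(
  rows=[
    [0,0,-0.05,0],
    [0,0,-0.1,0],
    [0,0,-0.2,0],
    [0,0,-0.3,0],
    [0,0,-0.4,0],
    [-0.05,0,-0.4,0],
    [-0.05,0,-0.4,0],
  ],
)

```text
t: 12.35
position: [454.4, -373.0, 225.1]
orientation: [179.6, 0.9, 98.2]
ft_force: [0.7, 0.0, -0.2]
grip_width: 0.797
```

```bash
python3 - <<'E'
from h import *
o,p,d=grab("wrist","w15");P=cloud("wrist",d,o);print(o['t'],o['position'],o['ft_force'])
u=np.array([-.1507,.9886]);v=np.array([.9886,.1507]);seat=np.array([452.9,-354.5])
s=(P[...,:2]-seat)@u;t=(P[...,:2]-seat)@v
g=(p[...,1].astype(int)>p[...,2]+20)&(abs(s)<85)&(abs(t)<30)&(P[...,2]>31)&(P[...,2]<44)
S,Tt,Z=s[g],t[g],P[...,2][g];A=np.c_[S,Tt,np.ones(len(S))]
for _ in range(4):
    c=np.linalg.lstsq(A,Z,rcond=None)[0];k=abs(A@c-Z)<1.5;A=A[k];Z=Z[k]
print("plate: z0 %.1f slope deg along %.2f across %.2f"%(c[2],*np.degrees(c[:2])),"s",np.percentile(A[:,0],[.1,99.9]),"t",np.percentile(A[:,1],[.3,99.7]))
for nm,m in [("hood",(P[...,2]>50)&(P[...,2]<62)&(s>30)&(s<140)&(abs(t)<45)),("stop",(abs(P[...,2]-44)<2)&(s<-76)&(s>-105)&(abs(t)<45)),("ledge",(abs(P[...,2]-30)<1.5)&(abs(s)<82)&(abs(t)<45))]:
    print(nm,np.percentile(s[m],[.5,99.5]),np.percentile(t[m],[.5,99.5]))
cv2.imwrite("pics/w15z.png",p)
o,p,d=grab("scene","c15");cv2.imwrite("pics/c15z.png",cv2.resize(p[210:340,310:480],None,fx=4.5,fy=4.5,interpolation=cv2.INTER_CUBIC))
E
```

```text
12.35 [ 454.40768614 -372.98933393  225.07923737] [ 0.65978554  0.00417634 -0.22092221]
plate: z0 37.8 slope deg along -0.88 across -0.03 s [-79.84090451  63.86546335] t [-23.82453608  25.76137881]
hood [ 63.95827528 101.48496626] [-34.45925829  34.56649192]
stop [-96.95016806 -79.39788805] [-34.75102271  34.64414825]
ledge [-80.0714898  64.1686216] [-34.66611309  34.74747006]
```

View pics/w15z.png

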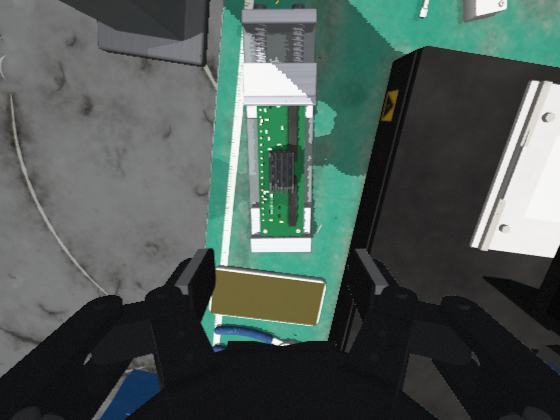

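View pics/c15z.png

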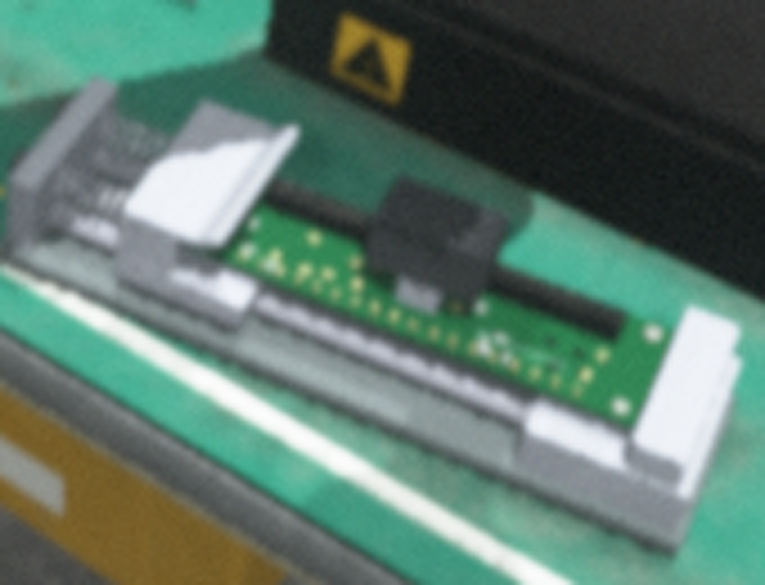

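The jaw is at 10.0 mm and the board is centred (t -23.8 to 25.8). The depth fit gives a -0.88° slope along the length, so I'll compare it with the ledges and bench in the same view.

```bash
cat > lev.py <<'E'
from h import *
import sys
def run(t_):
    z=np.load(t_+".npz");p=z['p'];o=dict(position=z['pos'],orientation=z['ori']);P=cloud("wrist" if t_[0]=='w' else ("scene" if t_[0]=='c' else "side"),z['d'],o)
    u=np.array([-.1507,.9886]);v=np.array([.9886,.1507]);seat=np.array([452.9,-354.5])
    s=(P[...,:2]-seat)@u;t=(P[...,:2]-seat)@v;Z=P[...,2]
    green=(p[...,1].astype(int)>p[...,2]+20)
    for a in range(-80,80,10):
        m=green&(s>a)&(s<a+10)&(abs(t)<23)&(Z>33)&(Z<43)
        l=~green&(s>a)&(s<a+10)&(abs(t)>27)&(abs(t)<34)&(Z>26)&(Z<35)
        b=(s>a)&(s<a+10)&(t>45)&(t<75)&(abs(Z)<8)
        print(a,m.sum(),"plate %.1f"%np.median(Z[m]) if m.sum()>5 else "-", "ledge %.1f"%np.median(Z[l]) if l.sum()>8 else "-","bench %.1f"%np.median(Z[b]) if b.sum()>8 else "-")
for t in sys.argv[1:]: print(t);run(t)
E
python3 lev.py w15 c15
```

```text
w15
-80 289 plate 39.0 ledge 30.6 bench 0.3
-70 282 plate 38.7 ledge 30.5 bench 0.3
-60 250 plate 38.7 ledge 30.1 bench 0.2
-50 268 plate 38.6 ledge 28.8 bench 0.2
-40 276 plate 38.4 - bench 0.2
-30 169 plate 38.1 - bench 0.2
-20 131 plate 38.1 - bench 0.3
-10 149 plate 37.8 - bench 0.1
0 154 plate 37.8 - bench 0.2
10 150 plate 37.4 - bench 0.2
20 324 plate 37.4 - bench 0.3
30 317 plate 37.2 - bench 0.2
40 331 plate 37.2 - bench 0.3
50 359 plate 37.1 ledge 29.9 bench 0.2
60 135 plate 36.9 ledge 29.8 bench 0.1
70 0 - - bench 0.2
c15
-80 140 plate 39.9 ledge 31.0 bench 1.4
-70 141 plate 39.7 ledge 30.9 bench 1.0
-60 109 plate 39.8 ledge 31.6 bench 1.3
-50 108 plate 39.8 - bench 1.3
-40 103 plate 39.4 - bench 1.2
-30 102 plate 39.3 - bench 1.5
-20 69 plate 39.0 - bench 1.5
-10 47 plate 38.7 - -
0 43 plate 38.3 - -
10 64 plate 38.8 - -
20 77 plate 38.6 - -
30 91 plate 38.2 - -
40 93 plate 38.1 - bench 1.7
50 88 plate 37.9 ledge 31.4 bench 1.4
60 69 plate 38.1 ledge 31.0 bench 1.4
70 0 - ledge 31.3 bench 1.3
```

In both views the stop end sits about 2 mm high: friction has it hung on the stop face. I'll mend that by pressing the plate down near the stop with the shut fingertips, between header, stop and edge.

```bash
python3 - <<'E'
from h import *
o=observe();R=Twt(o)[:3,:3];print(o['position'],o['orientation'])
for z in (130,68):print(np.round(R.T@(np.array([453.1,-412.1,z])-o['position'])/400,4), R[:,2])
E
```

```text
[ 453.5562668  -370.03297693  222.87221528] [179.74932086   0.62887804  98.33925872]
[-0.1013 -0.0174  0.2332] [ 0.00592075 -0.01022507 -0.99993019]
[-0.0996 -0.0181  0.3882] [ 0.00592075 -0.01022507 -0.99993019]
```

Request:
servo_tool(
  rows=[
    [-0.1,-0.017,0,0],
    [-0.1,-0.017,0.08,0],
    [-0.1,-0.017,0.16,0],
    [-0.1,-0.017,0.233,0],
    [-0.1,-0.017,0.233,0],
    [-0.1,-0.017,0.233,0],
    [-0.1,-0.017,0.233,0],
    [-0.1,-0.017,0.233,0],
  ],
  fingers=-1,
)

```text
t: 13.25
position: [454.1, -411.9, 131.8]
orientation: [179.6, 0.7, 98.4]
ft_force: [-0.0, -0.5, 0.7]
grip_width: 0.006
```

```bash
python3 - <<'E'
from h import *
o,p,d=grab("wrist","w16");R=Twt(o)[:3,:3];print(o['t'],o['position'],o['orientation'],o['grip_width'])
for z in (75,62):print(np.round(R.T@(np.array([453.1,-412.1,z])-o['position'])/400,4))
E
```

```text
13.25 [ 454.10735674 -411.92239977  131.79701946] [179.64510165   0.74257182  98.35070225] 0.005729677473398498
[ 0.0018 -0.0034  0.142 ]
[ 0.0022 -0.0036  0.1745]
```

View pics/w16.png

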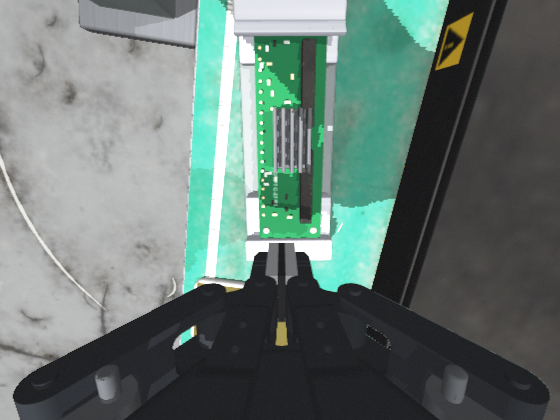

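Request:
servo_tool(
  rows=[
    [0.002,-0.003,0.08,0],
    [0.002,-0.003,0.14,0],
    [0.002,-0.003,0.175,0],
    [0.002,-0.003,0.175,0],
    [0.002,-0.003,0.175,0],
  ],
)

```text
t: 13.8
position: [453.8, -412.5, 62.5]
orientation: [179.6, 0.8, 98.3]
ft_force: [0.1, 0.4, 0.8]
grip_width: -0.005
```

```bash
python3 - <<'E'
from h import *
o,p,d=grab("scene","c17");print(o['t'],o['position'],o['orientation'],o['ft_force'])
u=np.array([-.1507,.9886]);v=np.array([.9886,.1507]);e=o['position'][:2]-[452.9,-354.5];print(e@u,e@v)
cv2.imwrite("pics/c17z.png",cv2.resize(p[210:340,330:480],None,fx=5,fy=4.6,interpolation=cv2.INTER_CUBIC))
E
```

```text
13.8 [ 453.75086422 -412.45433861   62.47740845] [179.61375798   0.77691036  98.3443327 ] [0.06928468 0.35234742 0.84901478]
-57.4218843860435 -7.892554458405986
```

View pics/c17z.png

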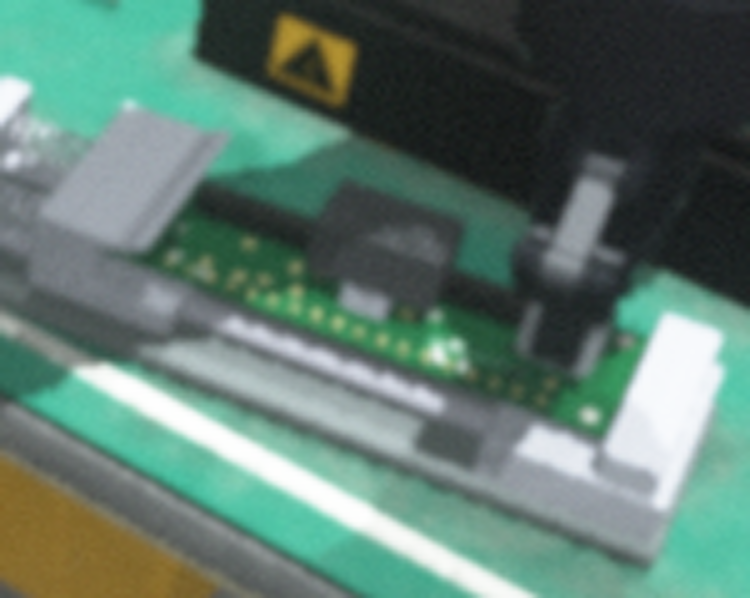

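The fingertips are over the plate near the stop, clear of the stop and header. I'll press down gently.

Request:
servo_tool(
  rows=[
    [0,0,0.012,0],
    [0,0,0.02,0],
    [0,0,0.024,0],
    [0,0,0.027,0],
    [0,0,0.029,0],
    [0,0,0.029,0],
  ],
)

```text
t: 14.45
position: [454.3, -412.9, 51.5]
orientation: [179.6, 0.8, 98.3]
ft_force: [-1.2, -0.7, 2.9]
grip_width: -0.0
```

Request:
servo_tool(
  rows=[
    [0,0,0.002,0],
    [0,0,0.004,0],
    [0,0,0.005,0],
    [0,0,0.005,0],
  ],
)

```text
t: 14.85
position: [454.4, -412.9, 50.9]
orientation: [179.6, 0.9, 98.3]
ft_force: [-3.9, 2.9, 14.3]
grip_width: 0.002
```

The board is now firm at tip z 36.9 with 14 N, which is the seated plate height. I'll raise and check.

Request:
servo_tool(
  rows=[
    [0,0,-0.03,0],
    [0,0,-0.12,0],
    [0,0,-0.24,0],
    [0.02,0,-0.36,0],
    [0.1,0,-0.42,0],
    [0.12,0,-0.42,0],
    [0.12,0,-0.42,0],
    [0.12,0,-0.42,0],
  ],
)

```text
t: 15.65
position: [445.0, -363.6, 217.0]
orientation: [179.7, 0.8, 98.3]
ft_force: [-0.7, 0.0, -0.2]
grip_width: -0.001
```

```bash
python3 - <<'E'
from h import *
o,p,d=grab("wrist","w18");grab("scene","c18");print(o['t'],o['position'],o['ft_force'])
P=cloud("wrist",d,o);u=np.array([-.1507,.9886]);v=np.array([.9886,.1507]);seat=np.array([452.9,-354.5])
s=(P[...,:2]-seat)@u;t=(P[...,:2]-seat)@v;Z=P[...,2]
for nm,m in [("hood",(Z>50)&(Z<62)&(s>30)&(s<140)&(abs(t)<45)),("stop",(abs(Z-44)<2)&(s<-76)&(s>-105)&(abs(t)<45)),("plate",(p[...,1].astype(int)>p[...,2]+20)&(abs(s)<85)&(abs(t)<30)&(Z>34)&(Z<40))]:
    print(nm,np.percentile(s[m],[.5,99.5]),np.percentile(t[m],[.5,99.5]))
E
python3 lev.py w18 c18
```

```text
15.65 [ 445.03813227 -363.60795804  217.02535818] [-0.73837097  0.01783751 -0.21271395]
hood [ 63.91102738 101.8878957 ] [-34.6003103   34.53193755]
stop [-97.35670048 -79.38686802] [-34.13428018  34.34512148]
plate [-77.9460743   62.93470735] [-23.6182105   25.77417718]
w18
-80 163 plate 36.7 ledge 30.2 bench 0.3
-70 282 plate 36.8 ledge 30.5 bench 0.3
-60 252 plate 36.7 ledge 30.3 bench 0.0
-50 260 plate 36.7 ledge 28.8 bench 0.2
-40 266 plate 36.9 - bench 0.2
-30 142 plate 36.8 - bench 0.2
-20 132 plate 36.8 - bench 0.2
-10 156 plate 36.8 - bench 0.1
0 157 plate 36.8 - bench 0.2
10 154 plate 36.7 - bench 0.2
20 328 plate 36.6 - bench 0.3
30 327 plate 36.7 - bench 0.3
40 346 plate 36.7 - bench 0.2
50 367 plate 36.7 ledge 29.9 bench 0.2
60 119 plate 36.8 ledge 29.6 bench 0.3
70 0 - - bench 0.2
c18
-80 143 plate 37.8 ledge 31.4 bench 1.3
-70 143 plate 37.7 ledge 31.4 bench 1.5
-60 113 plate 37.9 ledge 30.9 bench 1.6
-50 108 plate 37.7 - bench 1.6
-40 109 plate 38.0 - bench 1.8
-30 97 plate 37.7 - bench 1.4
-20 70 plate 37.7 - bench 1.2
-10 48 plate 37.9 - -
0 45 plate 37.6 - -
10 61 plate 37.7 - -
20 75 plate 38.0 - -
30 90 plate 37.8 - -
40 89 plate 38.0 - bench 1.6
50 95 plate 37.9 ledge 30.2 bench 1.5
60 70 plate 37.7 ledge 31.0 bench 1.6
70 0 - ledge 31.1 bench 1.6
```

View pics/w18.png

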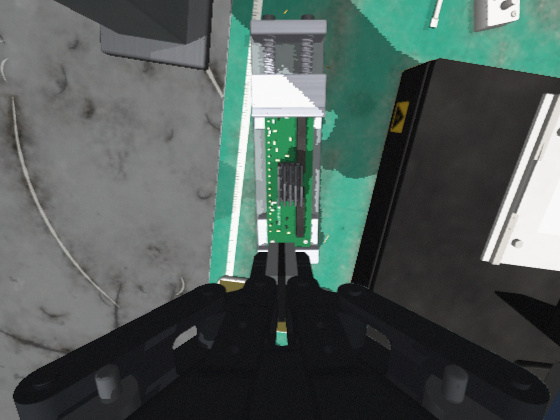

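The plate is now level end to end (36.7–36.8 mm in the wrist view, and flat in the scene view too). The jaw is at about 10 mm, and the arm is clear. Handing in.

```bash
python3 -c "
from station import *
print(hand_in())"
```

```text
the job is handed in; nothing more can be done
None
```

The green board is clipped into the holder, components up, and the job is handed in at about 16 s with the gripper clear of everything.

**What I did:**
- I gripped the heat sink and carried the board over the holder.
- The tool can't be tilted, so I pressed the board on the fixed stop's top edge. It pivoted in the pads to about 6°, jaw end down.
- I slid that end under the hood, pushed the jaw back about 15 mm, lowered the other end inside the stop and let go.

**What went wrong and was mended:** after I let go, the stop end hung about 2 mm high, held by friction on the stop face. I pressed it down with the shut fingertips, reaching about 14 N, until it seated.

**Last checks:**
- **Level:** the plate top reads 36.6–36.9 mm along its whole length in the wrist view. It is equally flat in the scene view, which reads about 1 mm high everywhere, bench included.
- **Held lengthwise:** the lip position puts the jaw at about 10 mm, so the board sits between jaw and stop.
- **Centring:** the board is about 1 mm off the middle of the holder's width.

No check in the final state failed.

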